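# Run the ware trolley through the drying arch and brake it at the mark

### The arm

A 6-joint arm with a two-finger parallel gripper is mounted at the origin on the work surface. World frame = base frame: x ahead of the robot, y to its left, z up, the work surface at z = 0. Lengths are in m, angles in rad, forces in N, time in s.
With the tool pointing down it reaches from about 0.2 to 0.875 m from the base axis. Payload 3.4 kg.
Tool frame: the origin (TCP) lies at the very end of the fingers, on their centre line; the grasp point (between the pads) lies 19 mm behind it (arm.pinch_z is the distance from the TCP to the grasp point, in m); z points along the fingers, y is the line along which they close (so a half turn about z gives the same grasp; the last joint's range is limited). The gripper opens to 94 mm and grips with 3 to 60 N. Pads are 16 mm wide; open, the fingers measure 119 mm over their backs; the gripper's body (75 mm by 177 mm) begins 78 mm behind the grasp point.
Start: joints at [-1.424, 0.276, 1.505, -0, 1.361, -0.121], TCP at [0.152, -0.555, 0.205] pointing down, gripper open.
Joint ranges: [-2.89, 2.89], [-0.75, 2.08], [0.22, 2.7], [-1.18, 4.32], [0.11, 2.71], [-2.7, 2.7]. Speed limits (rad/s): [2.57, 2.57, 3.14, 3.14, 3.14, 3.14].

### API

Orientations are given as a unit quaternion [x, y, z, w].
In Python, from plant import arm gives the robot as it stands. The module is installed in compiled form; this text tells all that it offers.
- The arm moves only by the tool apply_moves, never from a script. Its argument "targets" is a list of rows, each a list of 7 numbers: the shift along the world's x, y, z in m, then the turn, a rotation vector about the world's x, y, z in rad, then the finger opening in m, from 0 to 0.094. In form: [[tx, ty, tz, rx, ry, rz, fingers], ...]. A call has 1 to 5 rows; each row shifts and turns the commanded pose from where the row before left it; what a row does not reach is not made up. A row lasts 1/8 s, in which the tool goes at most 62.5 mm and 10.7 degrees, less where a joint would pass 70% of its speed; a pose out of reach is approached as far as the arm can. A call is refused whole if a number of a shift passes 0.0625 or a number of a turn 0.188, either way. A call with a gripper value outside its range is refused whole. The fingers move at their own pace and stop on an object; "grip_force" is the grip in N (left out, the last holds). Time passes only in rows, so rows that do not move let the fingers close. It gives the time, the measured TCP pose, the force, the opening and the grip force at its end, in the units of the state.
- arm.get_obs(): the state, without advancing time (a new reading comes with each control period).
- arm.read_camera(name): name is "scene" or "top" or "wrist"; returns a dict with "img" (400x640x3 uint8, red, green, blue), "fov_y" (degrees; the focal length in pixels is half the picture's height over the tangent of half this angle, whatever the lens; pixels are square), "cx", "cy" (the principal point, pixels), "rvec" (rotation vector, rad) and "tvec" (3), from world to camera coordinates, as OpenCV has them. Camera axes: x right, y down, z forward; pixel columns grow to the right and rows downward; lengths in m; the calibration is good to about 2 mm. A picture is of the moment at which its call begins. There is no depth.
- arm.finish_job(): hands the job in; it is judged then, once.
The state is a dict: "time_s": time; "joint_positions": joint angles; "joint_velocities": joint speeds; "tau": joint torques, N m; "position": TCP position; "orientation": TCP orientation; "contact_force": force on the tool from outside, world axes, zero at the start; "wrist_torque": the same for the moment, N m; "grip_width": finger opening in m; "grip_force": force on a finger pad.
Only numpy, scipy, OpenCV 4.12 (cv2) and the standard library are available. Lean on these libraries where they do the work, as an engineer would, in place of code of your own. Each camera call takes 0.05 s, during which the arm holds its last target. There are 200 camera calls.

### The job

Push the loaded ware trolley along its track so that it rolls through under the drying arch, and bring it to rest beyond it with its pointer level with the brass mark, where it must stay by itself once you let go; its sprung nose is there for your hand to brake it with. The trolley must never run into the stop at the end of the track; do not touch the dishes on it and do not disturb the things lying about on the table.

Things in the scene. Friction and masses are not known exactly. Their poses are not given: they have to be found in the camera images.
- track: level track, plywood base 800 x 130 mm with two rails, tops 20 above the table. Fixed. Origin: its middle, on the table. x axis: running direction (roughly world +y, to the robot's left); y towards the robot; z up. A dark steel stop (top 42 above the table) stands at the front end, face at x = 365; a lower one (30) at the rear end.
- trolley (a joint): position of the trolley's centre along the track's x axis (m), 0 at the track's origin; rear limit -0.30; at +0.29 it strikes the front stop. Starts at rest at -0.28 to -0.20. Rolls on ball bearings: nominal mass in all 2.45 kg (hidden, 1.9 to 3.2), Coulomb friction 0.012 N, viscous drag 0.12 N s/m: pushed off at 0.1 m/s it rolls on some 0.6 m.
- nose (a joint): how far the sprung nose is pressed in (m): 0 out (rest), 0.05 fully in. Blunt grey block 102 mm wide, 45 to 89 above the table, rubber face; slides back into the trolley's front against a spring of 25 N/m (drag 0.4 N s/m). Bouncy: a trolley that meets a fixed hand is thrown back at nearly the same speed (half period about 1 s).
- push_face (a point): centre of the trolley's flat rear face, where it is pushed, 70 mm behind the trolley's centre. The aluminium trolley body is 140 long, 110 wide (too wide to grip), from 42 to 95 above the table.
- nose_face (a point): centre of the nose's front face: 120 mm ahead of the trolley's centre when the nose is out
- pointer_tip (a point): tip of the small steel pointer on the trolley's side away from the robot, level with the trolley's centre along the track (77 mm to the side, 50 above the table)
- mark_tip (a point): top of the brass mark: upright tongue 6 mm wide, 56 high (this point at 50), on a dark block 40 x 30 x 30 beside the track, away from the robot; x axis: running direction. The pointer must stop level with it along the track. It stands 180 to 240 along x from the track's origin. Fixed.
- arch: grey drying arch over the track: cross beam 90 mm along the track, 220 across it, underside 124 and top 140 above the table, on legs 100 to either side of the middle line. Fixed. Origin: on the table at the track's middle line, under the beam's middle; x axis: running direction. The trolley with its dishes passes below; a hand does not.
- dishes: stack of round bisque dishes centred on the trolley's deck on a stiff turntable, radius 52, 22 high; origin at the centre of its underside, 95 above the table. Not to be touched.
- jar_a: closed glass jar, radius 30, height 70 mm; loose; leave alone. Origin at the centre of its underside.
- jar_b: closed amber jar, radius 34, height 80 mm; loose; leave alone. Origin at the centre of its underside.
- bowl: white bowl, rim radius 50, height 45 mm; loose; leave alone. Origin at the centre of its underside.
- mug: blue mug, radius 38, height 85 mm; loose; leave alone. Origin at the centre of its underside.
- brush_a: brush lying on the robot's side of the track, length 200 mm; loose; leave alone. Origin at the centre of its underside.
- brush_b: brush lying beyond the track, length 200 mm; loose; leave alone. Origin at the centre of its underside.
- saucer: white saucer on the robot's side of the track, radius 55, height 18 mm; loose; leave alone. Origin at the centre of its underside.

How it is judged:
On the way, in this order (a step that is already met when the one before it is completed fails the run):
1. the trolley has rolled through: its centre is 80 mm past the arch's middle (x of pointer_tip in the frame of arch above 0.08 m), for 0.1 s.
2. the trolley stands still with its pointer within 15 mm of the mark for 1.5 s (x of pointer_tip in the frame of mark_tip between -0.015 and 0.015 m and velocity of joint trolley between -0.006 and 0.006 m/s), for 1.5 s.
At the end, for the whole second after the job is handed in: pointer within 15 mm of the mark along the track, trolley at rest (under 6 mm/s), untouched (all of step 2).
It fails at once if the trolley runs into the front stop (value of joint trolley above 0.287 m).
It fails at once if the dishes on the trolley are touched (over 1 N) (contact force between any of the fingers, the arm and dishes above 1 N).
It fails at once if a thing lying about is moved by more than 30 mm (distance of any of jar_a, jar_b, bowl, mug, brush_a, brush_b, saucer from where it was at the start of the episode above 0.03 m).
It also fails if it takes over 42 s, if anything falls off the work surface, if the arm or the gripper's body presses on something with over 40 N, if the wrist force passes 120 N, or if a joint passes its speed limit or range.

## Working session

There is one attempt and no reset: what is moved stays moved. The work goes in short steps, Python scripts to look and compute and a tool call to move; the robot and the scene stay as the last step left them, time stands still between calls to the robot, and variables do not carry over. Pictures are saved under pics/ and viewed, at most 10 in all, crops included, and the job is handed in when it is done.

Besides the shell and the picture viewer there is one more tool, called after "Emit:" as name([rows], argument=value, ...), one row to a line, values as JSON. apply_moves: Moves the arm, as the interface text tells. Its arguments: {"type":"object","properties":{"targets":{"type":"array","items":{"type":"array","items":{"type":"number"}}},"grip_force":{"type":"number"}},"required":["targets"]}

```bash
mkdir -p pics; cat > h.py <<'E'
import numpy as np, cv2
from plant import arm
def cam(n):
    c=arm.read_camera(n); im=c["img"]; f=im.shape[0]/2/np.tan(np.radians(c["fov_y"])/2)
    K=np.array([[f,0,c["cx"]],[0,f,c["cy"]],[0,0,1.]]); R=cv2.Rodrigues(np.array(c["rvec"],float))[0]; t=np.array(c["tvec"],float).ravel()
    return im,K,R,t
def back(K,R,t,u,v,z):
    d=R.T@np.linalg.solve(K,[u,v,1.]); o=-R.T@t
    return o+d*(z-o[2])/d[2]
def proj(K,R,t,P):
    p=K@(R@np.array(P,float)+t); return p[:2]/p[2]
def save(im,n): cv2.imwrite("pics/"+n+".png",cv2.cvtColor(im,cv2.COLOR_RGB2BGR))
E
python3 - <<'E'
from h import *
for n in("top","scene"):
    im,K,R,t=cam(n); save(im,n+"0"); print(n,K[0,0],K[0,2],K[1,2],-R.T@t,R.round(3).tolist())
print(arm.get_obs())
E
```

```text
top 495.07935933379724 312.16576121934594 197.03022409597676 [0.35939347 0.03592538 1.33490049] [[-0.026, -1.0, -0.005], [-0.995, 0.026, -0.097], [0.097, 0.002, -0.995]]
scene 391.62863953885346 324.7562534721618 202.29077535841287 [1.15523547 0.42370611 0.81856067] [[-0.514, 0.858, 0.012], [0.593, 0.366, -0.717], [-0.62, -0.361, -0.697]]
{'time_s': 0.1, 'joint_positions': array([-1.42403001e+00,  2.76537870e-01,  1.50597459e+00, -8.73774025e-06,
        1.36070893e+00, -1.21017531e-01]), 'joint_velocities': array([-0.00060003, -0.00224276, -0.00313246, -0.00126283,  0.00014723,
       -0.00066153]), 'tau': array([ 1.01385242e-03, -4.05457914e+01, -2.37779903e+01,  7.03291339e-02,
        2.98674346e-02, -5.03648323e-05]), 'position': array([ 0.15205043, -0.55401467,  0.20470049]), 'orientation': array([ 9.91049409e-01,  1.33493094e-01, -1.47559745e-05, -8.14250109e-04]), 'contact_force': array([-0.45675275, -0.30870049,  0.17055624]), 'wrist_torque': array([ 0.00808118, -0.01482189,  0.01171714]), 'grip_force': 0.0, 'grip_width': 0.0941384564830616}
```

View pics/top0.png

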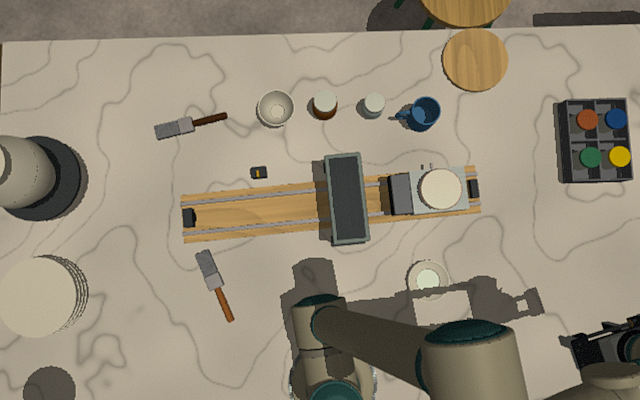

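View pics/scene0.png

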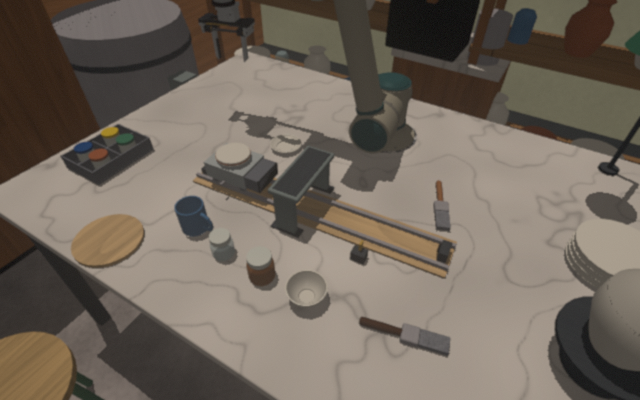

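The top view (left = world +y) shows the track from the rear end at (480,190) to the front end at (182,220). The trolley is at (440,189), the arch at (347,198) and the brass mark at (259,172). Brush_a is at (215,285) and the saucer at (428,279). Next I'll enlarge the track area.

```bash
python3 - <<'E'
import cv2
im=cv2.imread("pics/top0.png")
a=cv2.resize(im[140:260,170:330],None,fx=5,fy=5,interpolation=cv2.INTER_CUBIC)[:600]
b=cv2.resize(im[140:260,330:490],None,fx=5,fy=5,interpolation=cv2.INTER_CUBIC)[:600]
cv2.imwrite("pics/a.png",a);cv2.imwrite("pics/b.png",b)
E
```

```text
(no output)
```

View pics/a.png

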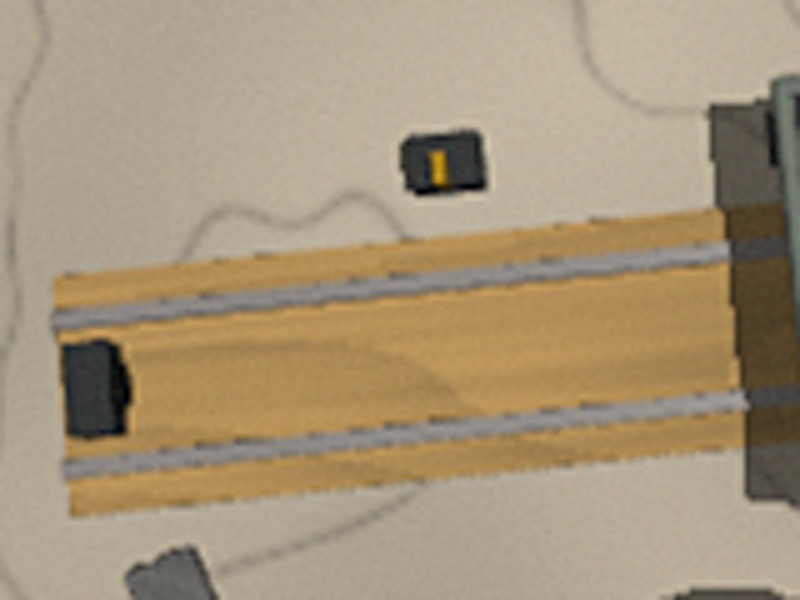

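View pics/b.png

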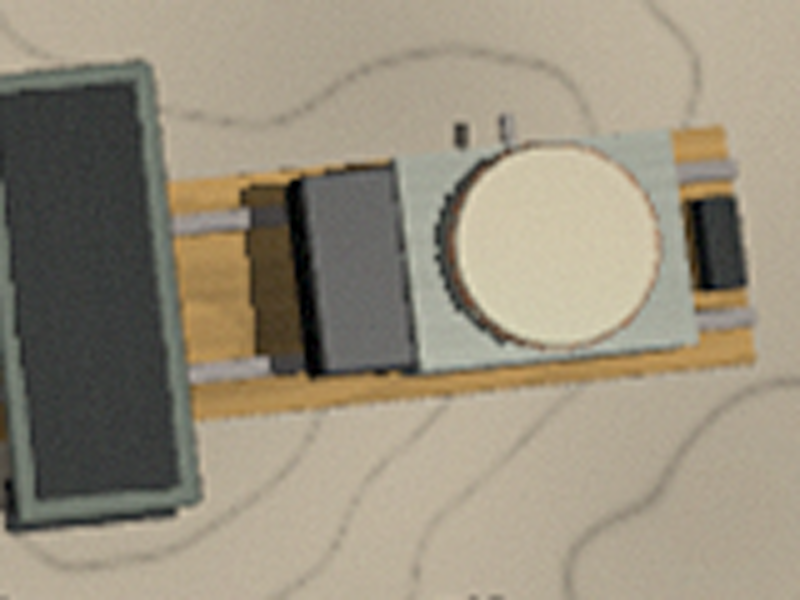

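```bash
cat > geo.py <<'E'
from h import *
im,K,R,t=cam("top")
A=lambda u,v,z:back(K,R,t,170+(u-2)/5,140+(v-2)/5,z)
B=lambda u,v,z:back(K,R,t,330+(u-2)/5,140+(v-2)/5,z)
for zb in(.01,):
    c=[A(53,277,zb),A(70,516,zb),B(724,126,zb),B(755,362,zb)]
    f=(c[0]+c[1])/2; r=(c[2]+c[3])/2
    print("len",np.linalg.norm(f-r),"w",np.linalg.norm(c[0]-c[1]),np.linalg.norm(c[2]-c[3]))
O=(f+r)/2; O[2]=0; ex=(f-r)/np.linalg.norm(f-r); ez=np.array([0,0,1.]); ey=np.cross(ez,ex)
T=lambda P:np.array([(P-O)@ex,(P-O)@ey,P[2]])
W=lambda x,y,z:O+ex*x+ey*y+ez*z
if __name__=="__main__":
    print("O",O,"ex",ex,"ey",ey)
    print("ptr",T(B(506,117,.05)),"mark",T(A(438,153,.056)))
    for p in[(672,130),(697,343),(393,162),(418,370)]:print("tro",T(B(*p,.095)))
    for p in[(148,62),(200,498)]:print("arch",T(B(*p,.14)))
    print("arch L",T(A(775,80,.14)),T(B(18,527-8,.14)))
    print("dish",T(B(557,248,.117)),"nose",T(B(303,182,.089)),T(B(323,374,.089)))
    print("stop",T(A(122,345,.042)),T(A(125,432,.042)))
    for n,p in dict(saucer=(428,279),brush1=(207,252),brush2=(232,320),bowl=(275,108),jar=(325,105),jar2=(374,105),mug=(423,113)).items():
        print(n,T(back(K,R,t,*p,.03)))
E
python3 geo.py
```

```text
len 0.7980238901404884 w 0.12879074152323736 0.12836922772619147
O [ 0.46978887 -0.00850854  0.        ] ex [-0.07657958  0.99706347  0.        ] ey [-0.99706347 -0.07657958  0.        ]
ptr [-0.27278312 -0.07555331  0.05      ] mark [ 0.18139829 -0.10262073  0.056     ]
tro [-0.34394501 -0.05390781  0.095     ]
tro [-0.34213198  0.05446066  0.095     ]
tro [-0.20176252 -0.05224254  0.095     ]
tro [-0.2014504  0.0535422  0.095    ]
arch [-0.07942796 -0.10786805  0.14      ]
arch [-0.08054139  0.10587542  0.14      ]
arch L [ 0.00566271 -0.10774892  0.14      ] [0.00754982 0.10689517 0.14      ]
dish [-0.27263122  0.00157338  0.117     ] nose [-0.15636813 -0.04755002  0.089     ] [-0.15489126  0.05037092  0.089     ]
stop [ 0.35698364 -0.02079807  0.042     ] [0.35904666 0.02478993 0.042     ]
saucer [-0.23222481  0.22398436  0.03      ]
brush1 [0.33493281 0.09529593 0.03      ]
brush2 [0.28487436 0.27627903 0.03      ]
bowl [ 0.1206864  -0.27061472  0.03      ]
jar [-0.01425886 -0.26483901  0.03      ]
jar2 [-0.1456071  -0.25111672  0.03      ]
mug [-0.27409861 -0.21555348  0.03      ]
```

The geometry is consistent: the track measures 798 mm, and the trolley's centre is at −0.273. The mark is at +0.182 and the arch's middle at −0.037. I'll go behind the trolley with closed fingers.

Emit:
apply_moves([
  [0.0435,0.0196,0,0,0,0.172,0],
  [0.0435,0.0196,0,0,0,0.172,0],
  [0.0435,0.0196,0,0,0,0.172,0],
  [0.0435,0.0196,0,0,0,0.172,0],
  [0.0435,0.0196,0,0,0,0.172,0],
])

```text
time_s: 0.78
position: [0.3709, -0.4557, 0.2052]
orientation: [0.844, 0.537, -0.0, -0.0]
contact_force: [0.1, 0.4, 0.1]
grip_width: 0.0476
grip_force: 0.0
```

Emit:
apply_moves([
  [0.0435,0.0196,0,0,0,0.172,0],
  [0.0435,0.0196,0,0,0,0.172,0],
  [0.0435,0.0196,0,0,0,0.172,0],
  [0,0,-0.03,0,0,0,0],
  [0,0,-0.03,0,0,0,0],
])

```text
time_s: 1.4
position: [0.501, -0.3971, 0.1446]
orientation: [0.68, 0.733, -0.0, 0.0]
contact_force: [-0.0, -0.2, -0.3]
grip_width: 0.001
grip_force: 0.0
```

Emit:
apply_moves([
  [0,0,-0.04,0,0,0,0],
  [0,0,-0.04,0,0,0,0],
  [-0.001,0.012,0,0,0,0,0],
  [-0.001,0.01,0,0,0,0,0],
])

```text
time_s: 1.9
position: [0.4986, -0.3753, 0.0665]
orientation: [0.681, 0.732, 0.0, 0.001]
contact_force: [-0.1, 0.8, -0.1]
grip_width: 0.0002
grip_force: 0.0
```

```bash
python3 - <<'E'
from geo import *
o=arm.get_obs(); print(o["time_s"],o["position"],T(o["position"]),o["contact_force"])
im,K,R,t=cam("top"); save(cv2.resize(im[130:270,320:500],None,fx=4,fy=4,interpolation=cv2.INTER_CUBIC),"c")
E
```

```text
len 0.7980238901404884 w 0.12879074152323736 0.12836922772619147
1.95 [ 0.49860584 -0.37402658  0.06720143] [-0.36665147 -0.00074112  0.06720143] [-0.38435827  1.964097    0.45755148]
```

View pics/c.png

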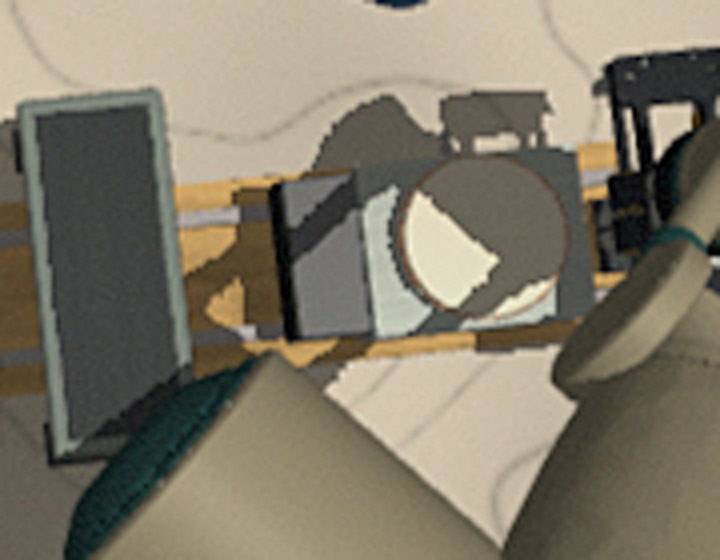

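```bash
cat > trk.py <<'E'
from geo import *
def rect(im,K,R,t,z=.095,x0=-.4,x1=.4,y0=-.06,y1=.06,s=1000):
    src=np.float32([proj(K,R,t,W(x,y,z)) for x,y in((x0,y0),(x1,y0),(x1,y1),(x0,y1))])
    w,h=int((x1-x0)*s),int((y1-y0)*s)
    H=cv2.getPerspectiveTransform(src,np.float32([[0,0],[w,0],[w,h],[0,h]]))
    return cv2.warpPerspective(im,H,(w,h),flags=cv2.INTER_CUBIC)
E
python3 - <<'E'
from trk import *
im,K,R,t=cam("top")
im0=cv2.cvtColor(cv2.imread("pics/top0.png"),cv2.COLOR_BGR2RGB)
for I in(im0,im):
    r=rect(I,K,R,t).astype(float)[15:105]
    m=np.median(r,axis=0)
    for x in range(40,260,10): print(x-400,m[x].round().astype(int).tolist(),end=" ")
    print()
    g=r.mean(2); r1=I
o=arm.get_obs();print(o["contact_force"])
E
```

```text
len 0.7980238901404884 w 0.12879074152323736 0.12836922772619147
-360 [66, 64, 60] -350 [52, 43, 31] -340 [167, 170, 158] -330 [164, 166, 153] -320 [205, 195, 169] -310 [206, 196, 169] -300 [207, 198, 171] -290 [206, 198, 170] -280 [206, 198, 170] -270 [207, 198, 171] -260 [207, 198, 171] -250 [207, 198, 172] -240 [206, 197, 171] -230 [160, 160, 145] -220 [162, 166, 153] -210 [166, 170, 156] -200 [80, 79, 78] -190 [104, 104, 102] -180 [105, 104, 102] -170 [104, 104, 100] -160 [109, 109, 106] -150 [4, 5, 5] 
-360 [64, 65, 61] -350 [58, 50, 38] -340 [79, 81, 77] -330 [81, 82, 76] -320 [104, 99, 86] -310 [106, 100, 87] -300 [106, 101, 88] -290 [106, 101, 87] -280 [106, 100, 87] -270 [106, 101, 88] -260 [219, 210, 180] -250 [225, 220, 191] -240 [226, 220, 191] -230 [150, 138, 122] -220 [136, 138, 128] -210 [186, 190, 175] -200 [80, 80, 78] -190 [117, 116, 114] -180 [118, 117, 114] -170 [117, 117, 114] -160 [121, 120, 119] -150 [5, 6, 6] 
[-0.02772659 -0.59599749  0.08957465]
```

```bash
cat >> trk.py <<'E'
im0=cv2.cvtColor(cv2.imread("pics/top0.png"),cv2.COLOR_BGR2RGB)
X0=-.2725
def chroma(r): r=cv2.GaussianBlur(r,(0,0),2).astype(np.float32)+3; return r[...,2]/r[...,0]
gray=lambda r:cv2.GaussianBlur(cv2.cvtColor(r,cv2.COLOR_RGB2GRAY),(0,0),1.5).astype(np.float32)
def find(im,K,R,t,lo,hi):
    out=[]
    for z,f,a,b,h in((.117,chroma,-.335,-.21,50),(.092,gray,-.218,-.160,45)):
        i0=lambda x:int(round((x+.4)*1000))
        tp=f(rect(im0,K,R,t,z))[60-h:60+h,i0(a):i0(b)]
        l=max(0,i0(lo+a-X0)); hgh=min(800,i0(hi+b-X0))
        s=cv2.matchTemplate(np.ascontiguousarray(f(rect(im,K,R,t,z))[60-h:60+h,l:hgh]),tp,cv2.TM_CCOEFF_NORMED)
        k=np.unravel_index(s.argmax(),s.shape)[1]
        out+=[round(X0+(k+l-i0(a))/1000,4),round(float(s.max()),2)]
    return out
E
cat > look.py <<'E'
import sys,io,contextlib
with contextlib.redirect_stdout(io.StringIO()):
    from trk import *
lo,hi,n=float(sys.argv[1]),float(sys.argv[2]),int(sys.argv[3])
for i in range(n):
    ts=arm.get_obs()["time_s"]; im,K,R,t=cam("top"); print(round(ts,3),find(im,K,R,t,lo,hi))
o=arm.get_obs(); print("T",T(o["position"]).round(4),o["contact_force"].round(2))
if len(sys.argv)>4: save(im,sys.argv[4])
E
sed -i '0,/^im,K,R,t=cam("top")/s//im,K,R,t=cam("top")/' geo.py
python3 look.py -.3 -.2 1 p1
```

```text
2.15 [np.float64(-0.2725), 0.96, np.float64(-0.2725), 0.74]
T [-0.369  -0.0008  0.0669] [ 0.05  0.02 -0.06]
```

```bash
python3 -c "
from h import *
im,K,R,t=cam('top'); np.savez('cal.npz',K=K,R=R,t=t)"
sed -i "s/^im,K,R,t=cam(\"top\")/_c=np.load('cal.npz'); K,R,t=_c['K'],_c['R'],_c['t']/" geo.py; head -3 geo.py
```

```text
from h import *
_c=np.load('cal.npz'); K,R,t=_c['K'],_c['R'],_c['t']
A=lambda u,v,z:back(K,R,t,170+(u-2)/5,140+(v-2)/5,z)
```

Emit:
apply_moves([
  [-0.0003,0.004,0,0,0,0,0],
  [-0.0004,0.005,0,0,0,0,0],
  [-0.0005,0.006,0,0,0,0,0],
  [-0.0005,0.007,0,0,0,0,0],
  [-0.0006,0.008,0,0,0,0,0],
])

```text
time_s: 2.88
position: [0.4957, -0.345, 0.0654]
orientation: [0.681, 0.732, 0.0, -0.0]
contact_force: [0.3, -0.1, 0.7]
grip_width: 0.0002
grip_force: 0.0
```

Emit:
apply_moves([
  [-0.0007,0.009,0,0,0,0,0],
  [-0.0008,0.01,0,0,0,0,0],
  [-0.0008,0.0106,0,0,0,0,0],
  [-0.0008,0.0106,0,0,0,0,0],
  [-0.0008,0.0106,0,0,0,0,0],
])

```text
time_s: 3.5
position: [0.4919, -0.2941, 0.0655]
orientation: [0.681, 0.732, 0.0, 0.0]
contact_force: [-0.5, -0.2, 0.9]
grip_width: 0.0003
grip_force: 0.0
```

```bash
python3 look.py -.28 -.1 1 p2
```

```text
3.5 [np.float64(-0.2065), 0.8, np.float64(-0.2065), 0.72]
T [-2.849e-01  2.000e-04  6.550e-02] [-0.46  0.77 -0.08]
```

Emit:
apply_moves([
  [-0.0009,0.0115,0,0,0,0,0],
  [-0.0009,0.0115,0,0,0,0,0],
  [-0.0009,0.0112,0,0,0,0,0],
  [-0.0008,0.011,0,0,0,0,0],
  [-0.0008,0.011,0,0,0,0,0],
])

```text
time_s: 4.18
position: [0.4876, -0.238, 0.0655]
orientation: [0.681, 0.732, 0.0, 0.0]
contact_force: [0.3, -0.8, -1.0]
grip_width: 0.0002
grip_force: 0.0
```

```bash
python3 look.py -.22 -.05 1 p3
```

```text
4.175 [np.float64(-0.1515), 0.58, np.float64(-0.1525), 0.75]
T [-2.286e-01  2.000e-04  6.540e-02] [-0.6   0.75 -0.62]
```

Emit:
apply_moves([
  [-0.0009,0.0116,0,0,0,0,0],
  [-0.0009,0.0116,0,0,0,0,0],
  [-0.0009,0.0112,0,0,0,0,0],
  [0.0005,-0.006,0.055,0,0,0,0],
  [0,0,0.062,0,0,0,0],
])

```text
time_s: 4.85
position: [0.4847, -0.2096, 0.1828]
orientation: [0.681, 0.732, -0.0, -0.001]
contact_force: [0.3, -0.5, 0.8]
grip_width: 0.0005
grip_force: 0.0
```

```bash
python3 look.py -.15 0.1 1
```

```text
4.85 [np.float64(-0.0945), 0.38, np.float64(-0.1455), 0.67]
T [-0.2046 -0.004   0.1921] [ 1.16 -0.75  4.77]
```

Emit:
apply_moves([
  [-0.0043,0.0554,0,0,0,0,0],
  [-0.0043,0.0554,0,0,0,0,0],
  [-0.0043,0.0554,0,0,0,0,0],
  [-0.0043,0.0554,0,0,0,0,0],
  [-0.0043,0.0554,0,0,0,0,0],
])

```text
time_s: 5.52
position: [0.4634, 0.0687, 0.1825]
orientation: [0.681, 0.732, 0.0, 0.0]
contact_force: [0.4, -0.4, -0.5]
grip_width: 0.0004
grip_force: 0.0
```

Emit:
apply_moves([
  [-0.0043,0.0554,0,0,0,0,0],
  [-0.0043,0.0554,0,0,0,0,0],
  [-0.0043,0.0554,0,0,0,0,0],
  [-0.0043,0.0554,0,0,0,0,0],
])

```text
time_s: 6.02
position: [0.4461, 0.2903, 0.1824]
orientation: [0.681, 0.733, 0.0, 0.0]
contact_force: [1.0, -0.9, -0.0]
grip_width: 0.0006
grip_force: 0.0
```

```bash
python3 look.py -.1 0.25 1 p4
```

```text
6.025 [np.float64(0.1655), 0.36, np.float64(0.0005), 0.98]
T [0.3068 0.0009 0.1824] [1.18 4.3  0.11]
```

View pics/p4.png

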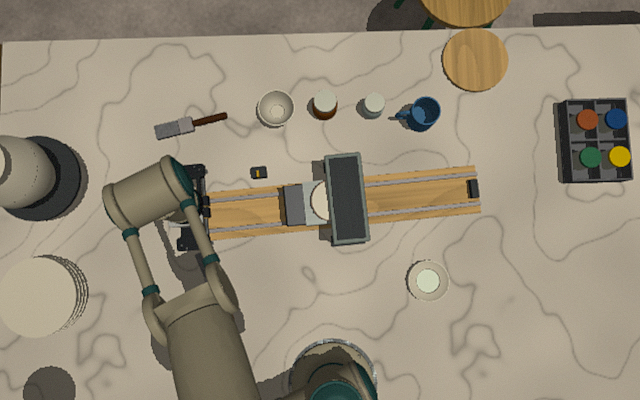

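The trolley has left the arch (nose edge at px 285–305, trolley x≈0.000 at t=6.03) and the hand is ahead of it. I'll lower the hand and measure the speed.

Emit:
apply_moves([
  [0.0008,-0.01,-0.058,0,0,0,0],
  [0.0008,-0.01,-0.058,0,0,0,0],
])

```text
time_s: 6.32
position: [0.4485, 0.2691, 0.0657]
orientation: [0.68, 0.733, 0.001, 0.001]
contact_force: [0.8, -0.2, -0.9]
grip_width: 0.001
grip_force: 0.0
```

```bash
python3 look.py -.02 0.25 8
```

```text
6.325 [np.float64(0.0205), 0.48, np.float64(0.0225), 0.98]
6.375 [np.float64(0.0235), 0.51, np.float64(0.0255), 0.99]
6.425 [np.float64(0.0275), 0.53, np.float64(0.0295), 0.97]
6.475 [np.float64(0.0305), 0.58, np.float64(0.0325), 0.98]
6.525 [np.float64(0.0335), 0.62, np.float64(0.0355), 0.98]
6.575 [np.float64(0.0375), 0.64, np.float64(0.0395), 0.98]
6.625 [np.float64(0.0405), 0.7, np.float64(0.0425), 0.98]
6.675 [np.float64(0.0435), 0.74, np.float64(0.0465), 0.98]
T [ 0.2785 -0.0019  0.0689] [ 0.15  0.48 -0.06]
```

Emit:
apply_moves([
  [-0.0004,0.005,0,0,0,0,0],
  [0,0,0,0,0,0,0],
  [0,0,0,0,0,0,0],
  [0,0,0,0,0,0,0],
  [0,0,0,0,0,0,0],
])

```text
time_s: 7.35
position: [0.4479, 0.2732, 0.0664]
orientation: [0.681, 0.732, -0.0, -0.0]
contact_force: [-0.9, 0.6, -0.9]
grip_width: 0.0003
grip_force: 0.0
```

```bash
python3 look.py 0 0.25 10
```

```text
7.35 [np.float64(0.0865), 0.93, np.float64(0.0895), 0.98]
7.4 [np.float64(0.0895), 0.92, np.float64(0.0925), 0.98]
7.45 [np.float64(0.0925), 0.94, np.float64(0.0955), 0.98]
7.5 [np.float64(0.0955), 0.92, np.float64(0.0985), 0.98]
7.55 [np.float64(0.0985), 0.91, np.float64(0.1015), 0.98]
7.6 [np.float64(0.1015), 0.93, np.float64(0.1045), 0.98]
7.65 [np.float64(0.1035), 0.93, np.float64(0.1075), 0.97]
7.7 [np.float64(0.1065), 0.92, np.float64(0.1105), 0.98]
7.75 [np.float64(0.1095), 0.93, np.float64(0.1135), 0.98]
7.8 [np.float64(0.1125), 0.93, np.float64(0.1165), 0.98]
T [2.826e-01 2.000e-04 6.650e-02] [ 0.24  0.46 -0.57]
```

Emit:
apply_moves([
  [0,0,0,0,0,0,0],
  [0,0,0,0,0,0,0],
  [0,0,0,0,0,0,0],
  [0,0,0,0,0,0,0],
])

```text
time_s: 8.35
position: [0.4479, 0.2732, 0.0665]
orientation: [0.681, 0.732, 0.0, 0.0]
contact_force: [-0.1, -0.3, 0.3]
grip_width: 0.0006
grip_force: 0.0
```

```bash
python3 look.py 0.05 0.25 2
```

```text
8.35 [np.float64(0.1425), 0.92, np.float64(0.1475), 0.98]
8.4 [np.float64(0.1455), 0.93, np.float64(0.1495), 0.97]
T [2.826e-01 2.000e-04 6.650e-02] [-0.4   0.57 -0.43]
```

Emit:
apply_moves([
  [-0.0003,0.0035,0,0,0,0,0],
  [-0.0003,0.0035,0,0,0,0,0],
  [-0.0003,0.0035,0,0,0,0,0],
  [-0.0003,0.0035,0,0,0,0,0],
  [-0.0003,0.0035,0,0,0,0,0],
])

```text
time_s: 9.07
position: [0.4464, 0.2911, 0.0665]
orientation: [0.681, 0.732, 0.0, 0.0]
contact_force: [-0.9, 0.7, -0.0]
grip_width: 0.0005
grip_force: 0.1
```

Emit:
apply_moves([
  [-0.0003,0.0035,0,0,0,0,0],
  [-0.0003,0.0035,0,0,0,0,0],
  [-0.0003,0.0035,0,0,0,0,0],
  [-0.0003,0.0035,0,0,0,0,0],
])

```text
time_s: 9.57
position: [0.4452, 0.3049, 0.0665]
orientation: [0.681, 0.732, -0.0, 0.0]
contact_force: [0.5, 0.1, 0.9]
grip_width: 0.0005
grip_force: 0.0
```

```bash
python3 look.py 0.05 0.27 3 p5
```

```text
9.575 [np.float64(0.1785), 0.92, np.float64(0.1825), 0.98]
9.625 [np.float64(0.1795), 0.92, np.float64(0.1835), 0.97]
9.675 [np.float64(0.1795), 0.93, np.float64(0.1835), 0.97]
T [0.3144 0.0005 0.0665] [-0.37  0.03 -0.55]
```

Emit:
apply_moves([
  [-0.0005,0.006,0,0,0,0,0],
  [-0.001,0.012,0,0,0,0,0],
])

```text
time_s: 9.98
position: [0.4438, 0.3231, 0.0665]
orientation: [0.681, 0.732, 0.0, 0.0]
contact_force: [0.2, 0.0, -0.3]
grip_width: 0.0009
grip_force: 0.0
```

```bash
python3 look.py 0.05 0.27 5 p6; python3 - <<'E'
import cv2
im=cv2.imread("pics/p6.png"); cv2.imwrite("pics/d.png",cv2.resize(im[140:260,170:330],None,fx=5,fy=5,interpolation=cv2.INTER_CUBIC))
E
```

```text
9.975 [np.float64(0.1815), 0.92, np.float64(0.1855), 0.97]
10.025 [np.float64(0.1815), 0.93, np.float64(0.1865), 0.98]
10.075 [np.float64(0.1815), 0.93, np.float64(0.1865), 0.97]
10.125 [np.float64(0.1825), 0.93, np.float64(0.1865), 0.98]
10.175 [np.float64(0.1825), 0.93, np.float64(0.1865), 0.97]
T [0.3324 0.0008 0.0664] [ 0.35  0.69 -0.04]
```

View pics/d.png

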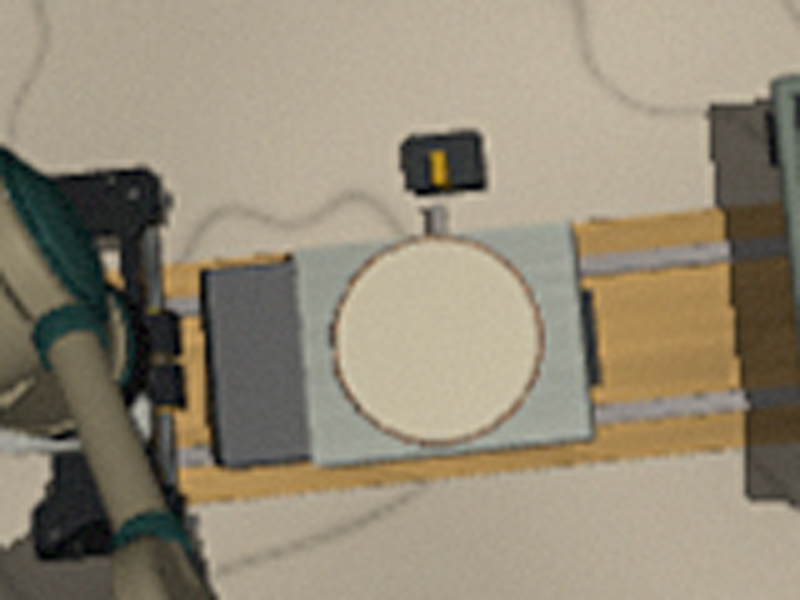

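The pointer at (433,207) is about 5 mm past the mark at (438,153), and the trolley is nearly at rest. I'll back off and let it settle.

Emit:
apply_moves([
  [-0.0005,0.006,0.01,0,0,0,0],
  [0,0,0.03,0,0,0,0],
  [0,0,0.03,0,0,0,0],
  [0,0,0.03,0,0,0,0],
  [0,0,0,0,0,0,0],
])

```text
time_s: 10.85
position: [0.4449, 0.3299, 0.1695]
orientation: [0.681, 0.732, 0.003, 0.001]
contact_force: [-0.3, -0.5, 0.1]
grip_width: 0.0004
grip_force: 0.0
```

Emit:
apply_moves([
  [0,0,0,0,0,0,0],
  [0,0,0,0,0,0,0],
  [0,0,0,0,0,0,0],
  [0,0,0,0,0,0,0],
  [0,0,0,0,0,0,0],
])

```text
time_s: 11.48
position: [0.4432, 0.3287, 0.1662]
orientation: [0.681, 0.732, -0.0, -0.0]
contact_force: [-0.2, -0.5, -0.2]
grip_width: 0.0006
grip_force: 0.0
```

Emit:
apply_moves([
  [0,0,0,0,0,0,0],
  [0,0,0,0,0,0,0],
  [0,0,0,0,0,0,0],
  [0,0,0,0,0,0,0],
  [0,0,0,0,0,0,0],
])

```text
time_s: 12.1
position: [0.4433, 0.3288, 0.1665]
orientation: [0.681, 0.732, 0.0, 0.0]
contact_force: [-0.5, 0.4, 0.4]
grip_width: 0.0004
grip_force: 0.0
```

```bash
python3 look.py 0.05 0.27 4 p7; python3 - <<'E'
from geo import *
print(T(A(433,207,.05)),T(A(438,153,.056)))
E
```

```text
12.1 [np.float64(0.1835), 0.92, np.float64(0.1885), 0.97]
12.15 [np.float64(0.1835), 0.92, np.float64(0.1885), 0.97]
12.2 [np.float64(0.1835), 0.92, np.float64(0.1885), 0.97]
12.25 [np.float64(0.1835), 0.92, np.float64(0.1885), 0.97]
T [0.3383 0.0006 0.1665] [-0.34  0.27 -0.08]
len 0.7980238901404884 w 0.12879074152323736 0.12836922772619147
[ 0.18722935 -0.07544087  0.05      ] [ 0.18139829 -0.10262073  0.056     ]
```

Emit:
apply_moves([
  [0,0,0,0,0,0,0],
  [0,0,0,0,0,0,0],
  [0,0,0,0,0,0,0],
  [0,0,0,0,0,0,0],
  [0,0,0,0,0,0,0],
])

```text
time_s: 12.92
position: [0.4433, 0.3288, 0.1665]
orientation: [0.681, 0.732, 0.0, 0.0]
contact_force: [0.5, -0.4, -0.4]
grip_width: 0.0007
grip_force: 0.0
```

Emit:
apply_moves([
  [0,0,0,0,0,0,0],
  [0,0,0,0,0,0,0],
  [0,0,0,0,0,0,0],
  [0,0,0,0,0,0,0],
  [0,0,0,0,0,0,0],
])

```text
time_s: 13.55
position: [0.4432, 0.3288, 0.1665]
orientation: [0.681, 0.732, 0.0, 0.0]
contact_force: [0.8, -0.1, 0.1]
grip_width: 0.0001
grip_force: 0.0
```

```bash
python3 look.py 0.05 0.27 1; python3 -c "
from plant import arm
print(arm.finish_job())"
```

```text
13.55 [np.float64(0.1835), 0.92, np.float64(0.1885), 0.97]
T [0.3383 0.0006 0.1665] [-0.37 -0.48  0.22]
the job is handed in; nothing more can be done
None
```

The job is handed in, with no verdict returned: the trolley rolled through under the arch and stands at rest by itself, with its pointer about 7 mm past the brass mark by camera measurement (tolerance 15 mm), at about 13.6 s of the 42 s allowed.

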